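# Make up a row of three perfume bottles and hold it squeezed for banding

### The job

Make up a gift set in the banding jig: add square perfume bottles to the one already standing in its channel until exactly three stand there in a row, then push the spring-return pusher by its black post until the three bottles are pressed tight against one another and the end stop, with about 10 N on the row. Finish while still holding the pusher there, so that the band can be put on (let go and it springs back); squeeze gently, never over 30 N on the stop, and leave the fourth square bottle and all the other things on the table standing where they are.

Things in the scene. Friction and masses are not known exactly. Their poses are not given: they have to be found in the camera images.
- bottle_a: square-bodied amber glass perfume bottle, 150 g nominal (hidden, about 120 to 195 g): body 40 x 40 mm and 70 mm tall, above it a square black cap 24 x 24 mm and 28 mm tall with its sides parallel to the body (98 mm in all). Origin at the centre of the underside, x and y along its sides, z up. Four alike; starts on the table among other containers.
- bottle_b: square-bodied amber glass perfume bottle, 150 g nominal (hidden, about 120 to 195 g): body 40 x 40 mm and 70 mm tall, above it a square black cap 24 x 24 mm and 28 mm tall with its sides parallel to the body (98 mm in all). Origin at the centre of the underside, x and y along its sides, z up. Four alike; starts on the table among other containers.
- bottle_c: square-bodied amber glass perfume bottle, 150 g nominal (hidden, about 120 to 195 g): body 40 x 40 mm and 70 mm tall, above it a square black cap 24 x 24 mm and 28 mm tall with its sides parallel to the body (98 mm in all). Origin at the centre of the underside, x and y along its sides, z up. Four alike; starts on the table among other containers.
- bottle_d: square-bodied amber glass perfume bottle, 150 g nominal (hidden, about 120 to 195 g): body 40 x 40 mm and 70 mm tall, above it a square black cap 24 x 24 mm and 28 mm tall with its sides parallel to the body (98 mm in all). Origin at the centre of the underside, x and y along its sides, z up. Four alike; this one already stands in the jig channel near the stop.
- jig: fixed aluminium banding jig, base plate 110 x 290 mm, its top (the channel floor) 6 mm above the table. Origin at table height at mid-channel; y runs along the channel from pusher to stop, x across, z up. Channel 50 mm wide between two low rails (tops 20 mm above the table), 185 mm long: stop face at y = +92.5 mm, pusher face at y = -92.5 mm at rest.
- stop: fixed aluminium end stop at the +y end of the jig channel, 62 mm wide, 12 mm thick, top 68 mm above the table. Origin in the middle of its face that looks down the channel (to -y), at the channel floor; axes as the jig.
- pusher (a joint): travel of the pusher towards the stop (m): 0 = at rest, back; 0.10 = end of slide; 0.065 = three 40 mm bottles closed up against the stop. A spring pushes it back with 3 N at 0 plus 60 N per m (about 7 N at 0.065); friction 0.3 N. So 10 N on the row takes a push of about 17 N. The row drags on the floor (1 to 3 N), so the stop feels slightly less.
- grip (a point): grasp point of the pusher: in the upright black post, 20 x 20 mm, that stands on the pusher 42 mm behind (-y of) its face, clear from 51 mm to 111 mm above the table; this point is on the post axis, 88 mm above the table. It moves with the pusher; axes as the jig.
- round_bottle: round amber glass bottle, 42 mm in diameter, 70 mm tall plus a round black cap, 98 mm in all; not for this job
- atomiser: slim aluminium atomiser, 28 mm in diameter, 97 mm tall with black cap; not for this job
- jar: squat amber glass jar with black lid, 48 mm in diameter, 45 mm tall; not for this job
- carton: upright white paper carton, 46 x 46 x 100 mm; not for this job
- tape: empty cardboard tape core, 96 mm in diameter, 40 mm tall; not for this job
- mug: white mug, 76 mm in diameter, 85 mm tall; not for this job

How it is judged:
On the way:
1. exactly three square bottles stand in the channel while the pusher is still back (travel under 20 mm) (((x of bottle_b in the frame of jig between -0.012 and 0.012 m and y of bottle_b in the frame of jig between -0.09 and 0.09 m and z of each of bottle_b, bottle_c, bottle_d in the frame of jig below 0.012 m and angle between each of bottle_b, bottle_c, bottle_d, bottle_a's own z axis and vertical below 0.12 rad and x of bottle_c in the frame of jig between -0.012 and 0.012 m and y of bottle_c in the frame of jig between -0.09 and 0.09 m and x of bottle_d in the frame of jig between -0.012 and 0.012 m and y of bottle_d in the frame of jig between -0.09 and 0.09 m and (x of bottle_a in the frame of jig above 0.05 m or x of bottle_a in the frame of jig below -0.05 m or y of bottle_a in the frame of jig above 0.115 m or y of bottle_a in the frame of jig below -0.17 m) and height (world z) of bottle_a below 0.01 m and distance of bottle_a from where it was at the start of the episode below 0.04 m) or (x of bottle_a in the frame of jig between -0.012 and 0.012 m and y of bottle_a in the frame of jig between -0.09 and 0.09 m and z of each of bottle_a, bottle_c, bottle_d in the frame of jig below 0.012 m and angle between each of bottle_a, bottle_c, bottle_d, bottle_b's own z axis and vertical below 0.12 rad and x of bottle_c in the frame of jig between -0.012 and 0.012 m and y of bottle_c in the frame of jig between -0.09 and 0.09 m and x of bottle_d in the frame of jig between -0.012 and 0.012 m and y of bottle_d in the frame of jig between -0.09 and 0.09 m and (x of bottle_b in the frame of jig above 0.05 m or x of bottle_b in the frame of jig below -0.05 m or y of bottle_b in the frame of jig above 0.115 m or y of bottle_b in the frame of jig below -0.17 m) and height (world z) of bottle_b below 0.01 m and distance of bottle_b from where it was at the start of the episode below 0.04 m) or (x of bottle_a in the frame of jig between -0.012 and 0.012 m and y of bottle_a in the frame of jig between -0.09 and 0.09 m and z of each of bottle_a, bottle_b, bottle_d in the frame of jig below 0.012 m and angle between each of bottle_a, bottle_b, bottle_d, bottle_c's own z axis and vertical below 0.12 rad and x of bottle_b in the frame of jig between -0.012 and 0.012 m and y of bottle_b in the frame of jig between -0.09 and 0.09 m and x of bottle_d in the frame of jig between -0.012 and 0.012 m and y of bottle_d in the frame of jig between -0.09 and 0.09 m and (x of bottle_c in the frame of jig above 0.05 m or x of bottle_c in the frame of jig below -0.05 m or y of bottle_c in the frame of jig above 0.115 m or y of bottle_c in the frame of jig below -0.17 m) and height (world z) of bottle_c below 0.01 m and distance of bottle_c from where it was at the start of the episode below 0.04 m)) and value of joint pusher below 0.02 m), for 0.2 s.
At the end, for the whole second after the job is handed in: Exactly three square bottles upright in the channel; the fourth upright within 40 mm of where it stood; the fingers hold the pusher still at 59 to 70 mm of travel and the row presses on the stop with 4 to 20 N; the robot does not touch the stop (((x of bottle_b in the frame of jig between -0.012 and 0.012 m and y of bottle_b in the frame of jig between -0.09 and 0.09 m and z of each of bottle_b, bottle_c, bottle_d in the frame of jig below 0.012 m and angle between each of bottle_b, bottle_c, bottle_d, bottle_a's own z axis and vertical below 0.12 rad and x of bottle_c in the frame of jig between -0.012 and 0.012 m and y of bottle_c in the frame of jig between -0.09 and 0.09 m and x of bottle_d in the frame of jig between -0.012 and 0.012 m and y of bottle_d in the frame of jig between -0.09 and 0.09 m and (x of bottle_a in the frame of jig above 0.05 m or x of bottle_a in the frame of jig below -0.05 m or y of bottle_a in the frame of jig above 0.115 m or y of bottle_a in the frame of jig below -0.17 m) and height (world z) of bottle_a below 0.01 m and distance of bottle_a from where it was at the start of the episode below 0.04 m) or (x of bottle_a in the frame of jig between -0.012 and 0.012 m and y of bottle_a in the frame of jig between -0.09 and 0.09 m and z of each of bottle_a, bottle_c, bottle_d in the frame of jig below 0.012 m and angle between each of bottle_a, bottle_c, bottle_d, bottle_b's own z axis and vertical below 0.12 rad and x of bottle_c in the frame of jig between -0.012 and 0.012 m and y of bottle_c in the frame of jig between -0.09 and 0.09 m and x of bottle_d in the frame of jig between -0.012 and 0.012 m and y of bottle_d in the frame of jig between -0.09 and 0.09 m and (x of bottle_b in the frame of jig above 0.05 m or x of bottle_b in the frame of jig below -0.05 m or y of bottle_b in the frame of jig above 0.115 m or y of bottle_b in the frame of jig below -0.17 m) and height (world z) of bottle_b below 0.01 m and distance of bottle_b from where it was at the start of the episode below 0.04 m) or (x of bottle_a in the frame of jig between -0.012 and 0.012 m and y of bottle_a in the frame of jig between -0.09 and 0.09 m and z of each of bottle_a, bottle_b, bottle_d in the frame of jig below 0.012 m and angle between each of bottle_a, bottle_b, bottle_d, bottle_c's own z axis and vertical below 0.12 rad and x of bottle_b in the frame of jig between -0.012 and 0.012 m and y of bottle_b in the frame of jig between -0.09 and 0.09 m and x of bottle_d in the frame of jig between -0.012 and 0.012 m and y of bottle_d in the frame of jig between -0.09 and 0.09 m and (x of bottle_c in the frame of jig above 0.05 m or x of bottle_c in the frame of jig below -0.05 m or y of bottle_c in the frame of jig above 0.115 m or y of bottle_c in the frame of jig below -0.17 m) and height (world z) of bottle_c below 0.01 m and distance of bottle_c from where it was at the start of the episode below 0.04 m)) and value of joint pusher between 0.059 and 0.07 m and velocity of joint pusher between -0.01 and 0.01 m/s and contact force between stop and anything else between 4 and 20 N and contact force between stop and the arm below 0.5 N and contact force between stop and the fingers below 0.5 N and contact force between pusher and the fingers above 2 N); the arm keeps its last pose, push and grip.
It fails at once if another thing is moved by more than 40 mm (distance of any of round_bottle, atomiser, jar, carton, tape, mug from where it was at the start of the episode above 0.04 m).
It fails at once if a square bottle is tipped over (angle between any of bottle_a, bottle_b, bottle_c, bottle_d's own z axis and vertical above 0.8 rad).
It fails at once if the bottles are crushed: more than 30 N on the stop (contact force between stop and anything else above 30 N).
It also fails if it takes over 72 s, if anything falls off the work surface, if the arm or the gripper's body presses on something with over 40 N, if the wrist force passes 120 N, or if a joint passes its speed limit or range.

### The arm

A 6-joint arm with a two-finger parallel gripper is mounted at the origin on the work surface. World frame = base frame: x ahead of the robot, y to its left, z up, the work surface at z = 0. Lengths are in m, angles in rad, forces in N, time in s.
With the tool pointing down it reaches from about 0.35 to 0.85 m from the base axis. Payload 8.1 kg.
Tool frame: the origin (TCP) lies between the finger pads; the fingertips stand 11 mm ahead of it and the grasp point (between the pads) lies 8 mm behind it (robot.tips_ahead is the distance from the TCP to the fingertips, in m); z points along the fingers, y is the line along which they close (so a half turn about z gives the same grasp; the last joint's range is limited). The gripper opens to 93 mm and grips with 3 to 60 N. Pads are 15 mm wide; open, the fingers measure 128 mm over their backs; the gripper's body (75 mm by 188 mm) begins 65 mm behind the grasp point.
Start: joints at [-1.369, 0.13, 1.488, -0, 1.523, -0.085], TCP at [0.17, -0.575, 0.23] pointing down, gripper open.
Joint ranges: [-2.96, 2.96], [-0.89, 2.26], [0.02, 2.5], [-1.34, 4.48], [0, 2.73], [-2.66, 2.66]. Speed limits (rad/s): [2.39, 2.39, 2.79, 3.14, 3.14, 3.14].

### API

Orientations are given as a rotation vector (axis times angle).
In Python, from plant import robot gives the robot as it stands. The module is installed in compiled form; this text tells all that it offers.
- The arm moves only by the tool move_arm, never from a script. Its argument "deltas" is one flat list of numbers, 7 for each row, row after row: the shift along the tool's x, y, z in m, then the turn, a rotation vector about the tool's x, y, z in rad, then the opening, from 0 (shut) to 1 (fully open). A call has 1 to 12 rows; each row is the pose to reach, as a shift and turn from the pose commanded when the call began, along the tool's axes at that moment; what a row does not reach only later rows make up. A row lasts 1/8 s, in which the tool goes at most 62.5 mm and 10.7 degrees, less where a joint would pass 70% of its speed; a pose out of reach is approached as far as the arm can. A call with a gripper value outside its range is refused whole. The fingers move at their own pace and stop on an object; "squeeze" is the grip in N (left out, the last holds). Time passes only in rows, so rows that repeat a pose let the fingers close. It gives the time, the measured TCP pose, the force, the opening and the grip force at its end, in the units of the state.
- robot.read_state(): the state, without advancing time (a new reading comes with each control period).
- robot.read_camera(name): name is "scene" or "top" or "wrist"; returns (picture, depth): 400x640x3 uint8, red, green, blue; 400x640 float32, m along the optical axis (not along the pixel's ray), 0 where there is no reading.
- robot.camera_model(name): a dict with "K" (3x3 intrinsics, pixels), "R" (3x3) and "t" (3): a world point X has camera coordinates R X + t; the wrist camera has in their place "tool_from_camera" (4x4, takes a point from camera to tool coordinates, whose origin is the TCP and whose axes are the flange's). Camera axes: x right, y down, z forward; pixel columns grow to the right and rows downward; lengths in m; the calibration is good to about 2 mm. A picture is of the moment at which its call begins: read the wrist's pose just before it. camera_model takes no time and is no camera call.
- robot.close_job(): hands the job in; it is judged then, once.
Trained networks look in the newest picture that a camera, given by its name, has taken for a name from the list of things; names that differ only in an ending like _2 or _b are one class to them, and where a whole thing is asked for, a point or a joint stands for the part that bears it (a point fixed in the world has none). Each returns a list of dicts, best first, with "confidence" (0 to 1); they miss things now and then, are a little off and sometimes report something else, mostly with a low value. They report only what shows in the picture. A call takes as long as a camera call.
- robot.recognise(camera, label): "uv" ([column, row] in pixels, amid what is visible of it).
The state is a dict: "t": time; "q": joint angles; "dq": joint speeds; "joint_torque": joint torques, N m; "tool_pos": TCP position; "orientation": TCP orientation; "force": force on the tool from outside, world axes, zero at the start; "wrist_torque": the same for the moment, N m; "opening": finger opening in m; "gripper_force": force on a finger pad.
Only numpy, scipy, OpenCV 4.12 (cv2) and the standard library are available. Lean on these libraries where they do the work, as an engineer would, in place of code of your own. Each camera call takes 0.05 s, during which the arm holds its last target. There are 200 camera calls.

## Working session

There is one attempt and no reset: what is moved stays moved. The work goes in short steps, Python scripts to look and compute and a tool call to move; the robot and the scene stay as the last step left them, time stands still between calls to the robot, and variables do not carry over. Pictures are saved under pics/ and viewed, at most 10 in all, crops included, and the job is handed in when it is done.

Besides the shell and the picture viewer there is one more tool, called after ">>>" as name(argument=value, ...) on one line, values as JSON. move_arm: Moves the arm, as the interface text tells. Its arguments: {"type":"object","properties":{"deltas":{"type":"array","items":{"type":"number"}},"squeeze":{"type":"number"}},"required":["deltas"]}

```bash
mkdir -p pics
cat > h.py <<'E'
import numpy as np, cv2
from scipy.spatial.transform import Rotation as Ro
from plant import robot
def snap(cam,fn=None):
    s=robot.read_state(); im,d=robot.read_camera(cam)
    if fn: cv2.imwrite('pics/'+fn,im[:,:,::-1])
    return s,im,d
def cloud(cam,s,d):
    m=robot.camera_model(cam);K=np.array(m['K'])
    v,u=np.mgrid[:d.shape[0],:d.shape[1]]
    P=np.stack([(u-K[0,2])/K[0,0]*d,(v-K[1,2])/K[1,1]*d,d],-1)
    if 'R' in m: W=(P-np.array(m['t']))@np.array(m['R'])
    else:
        T=np.array(m['tool_from_camera']); W=P@T[:3,:3].T+T[:3,3]
        W=W@Ro.from_rotvec(s['orientation']).as_matrix().T+s['tool_pos']
    W[d==0]=np.nan
    return W
E
python3 - <<'E'
from h import *
np.set_printoptions(precision=3,suppress=True)
s,im,d=snap('top','top1.png'); W=cloud('top',s,d); np.save('top.npy',W)
print(s)
for l in ['bottle_a','jig','stop','pusher','grip','round_bottle','atomiser','jar','carton','tape','mug']:
    for r in robot.recognise('top',l)[:6]:
        u,v=np.round(r['uv']).astype(int); print(l,u,v,round(r['confidence'],2),np.nanmedian(W[v-1:v+2,u-1:u+2].reshape(-1,3),0))
snap('scene','scene1.png')
E
```

```text
{'t': 0.0, 'q': array([-1.369,  0.131,  1.489,  0.   ,  1.523, -0.085]), 'dq': array([-0.   , -0.001,  0.001, -0.001,  0.   , -0.004]), 'joint_torque': array([  0.001, -55.985, -49.176,   0.077,   0.036,  -0.   ]), 'tool_pos': array([ 0.17 , -0.575,  0.229]), 'orientation': array([-3.108, -0.449,  0.   ]), 'force': array([-0.22 ,  0.05 , -1.747]), 'wrist_torque': array([-0.051, -0.035,  0.005]), 'gripper_force': 0.0, 'opening': 0.09276790343290506}
bottle_a 292 194 0.79 [0.578 0.021 0.091]
bottle_a 191 212 0.71 [0.561 0.261 0.07 ]
bottle_a 222 210 0.69 [0.559 0.188 0.071]
bottle_a 234 257 0.59 [0.447 0.164 0.072]
bottle_a 366 204 0.37 [ 0.55  -0.154  0.052]
jig 332 204 0.75 [ 0.566 -0.075  0.007]
jig 219 157 0.45 [0.68  0.185 0.102]
jig 190 214 0.33 [0.555 0.263 0.072]
stop 279 192 0.71 [0.6   0.054 0.039]
pusher 365 207 0.55 [ 0.543 -0.151  0.051]
grip 365 205 0.72 [ 0.548 -0.151  0.052]
round_bottle 147 263 0.59 [0.45  0.361 0.071]
round_bottle 294 196 0.35 [0.577 0.017 0.078]
atomiser 187 253 0.69 [0.464 0.267 0.082]
jar 145 221 0.89 [0.553 0.378 0.046]
jar 291 195 0.39 [0.579 0.023 0.082]
carton 219 158 0.88 [0.677 0.185 0.102]
carton 487 246 0.67 [ 0.43  -0.447  0.001]
carton 147 218 0.52 [0.56  0.374 0.046]
tape 488 245 0.89 [ 0.433 -0.451  0.   ]
tape 279 193 0.39 [0.599 0.054 0.035]
mug 463 155 0.65 [ 0.669 -0.428  0.004]
```

View pics/top1.png

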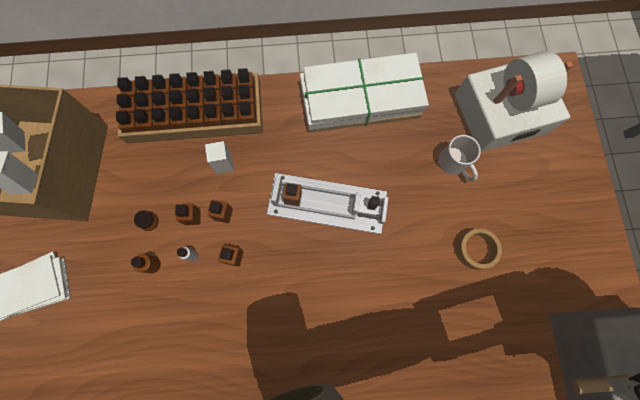

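Run:
```python
from h import *
np.set_printoptions(precision=4,suppress=True)
W=np.load('top.npy'); im=cv2.imread('pics/top1.png')
def fit(mask,name):
    n,lab,st,_=cv2.connectedComponentsWithStats(mask.astype(np.uint8),connectivity=4)
    for i in range(1,n):
        if st[i,4]<15: continue
        P=W[lab==i]; (c,sz,a)=cv2.minAreaRect((P[:,:2]*1000).astype(np.float32))
        print(name,st[i,4],np.round(c),np.round(sz),round(a,1),'z',np.nanmedian(P[:,2]))
X,Y,Z=np.moveaxis(W,-1,0)
fit((Z>.055)&(Z<.12)&(X>.38)&(X<.75)&(Y<.45)&(Y>-.25),'hi')
fit((Z>.014)&(Z<.026)&(X>.4)&(X<.7)&(Y>-.25)&(Y<.12),'rail')
fit((Z>.003)&(Z<.03)&(X>.4)&(X<.75)&(Y>-.25)&(Y<.12),'jig')
fit((Z>.082)&(Z<.12)&(X>.38)&(X<.75)&(Y<.45)&(Y>-.25),'cap')
```

```text
hi 528 [696. 193.] [48. 47.] 6.8 z 0.10079037887600042
hi 147 [603.  59.] [12. 61.] 75.2 z 0.06928498103523922
hi 309 [591.  21.] [40. 40.] 76.3 z 0.07856870211222101
hi 86 [ 554. -130.] [10. 43.] 76.0 z 0.06910956844192058
hi 136 [ 544. -165.] [20. 21.] 82.3 z 0.10968358806150474
hi 315 [564. 198.] [40. 40.] 72.9 z 0.07342918595616656
hi 330 [563. 276.] [40. 41.] 89.1 z 0.07369012048574497
hi 319 [455. 177.] [41. 40.] 72.7 z 0.07350665625183346
hi 158 [466. 274.] [23. 27.] 72.2 z 0.08180012726069383
hi 317 [452. 372.] [35. 40.] 75.0 z 0.07292025290813232
rail 163 [600. -69.] [135.   7.] 75.5 z 0.021095592250159164
rail 254 [553. -31.] [201.  10.] 75.4 z 0.02085833161359018
rail 18 [ 529. -150.] [23.  6.] 75.2 z 0.024143647690803745
rail 21 [ 517. -183.] [25.  9.] 55.9 z 0.0234615120303748
jig 3888 [574. -63.] [297. 121.] 76.1 z 0.007959723529584087
cap 428 [696. 193.] [47. 46.] 6.2 z 0.10152392642484184
cap 129 [591.  21.] [24. 25.] 77.6 z 0.10477021650373158
cap 104 [ 545. -166.] [20. 19.] 76.9 z 0.11116399267323687
cap 135 [564. 199.] [24. 24.] 72.8 z 0.09888798612213488
cap 136 [563. 276.] [24. 24.] 88.2 z 0.09861145887438447
cap 136 [455. 176.] [24. 24.] 72.8 z 0.09913686989288692
cap 78 [466. 276.] [18. 19.] 0.0 z 0.09782704823301688
cap 122 [453. 375.] [22. 23.] 75.1 z 0.09851709176111936
```

The top view shows three square bottles at about (185,212), (218,209) and (229,254). The jig runs from the stop at (280,192) to the black post at (373,203), with one bottle in it at (291,193). The fits match the stated sizes. I'll pick the bottles at (455,177) and (564,198) mm and leave the one at (563,276).

```bash
cat >> h.py <<'E'
J0=np.array([.5783,-.0358]); JY=np.deg2rad(75.6)
def jig(x,y):
    ey=np.array([np.cos(JY),np.sin(JY)]); ex=np.array([ey[1],-ey[0]]); return J0+x*ex+y*ey
def inj(p):
    ey=np.array([np.cos(JY),np.sin(JY)]); ex=np.array([ey[1],-ey[0]]); q=np.asarray(p[:2])-J0; return np.array([q@ex,q@ey])
def go(*wps):
    "wps: (x,y,z,closing yaw deg) -> deltas"
    s=robot.read_state(); R=Ro.from_rotvec(s['orientation'])
    print('at',s['tool_pos'].round(4),'F',s['force'].round(1),'t',round(s['t'],2))
    for x,y,z,a in wps:
        t=np.deg2rad(a);c,n=np.cos(t),np.sin(t)
        T=Ro.from_matrix(np.array([[-n,c,0],[c,n,0],[0,0,-1]]))
        print(np.round(R.inv().apply(np.array([x,y,z])-s['tool_pos']),4),np.round((R.inv()*T).as_rotvec(),3))
E
python3 -c "
from h import *
go((.48,-.25,.22,-45),(.455,.177,.2,-17.2),(.455,.177,.1,-17.2))"
```

```text
at [ 0.1698 -0.5755  0.2297] F [ 1.3 -0.1  0.2] t 0.65
[ 0.3896 -0.2244  0.0097] [ 0.     0.    -0.499]
[ 0.4865 -0.6411  0.0296] [ 0.     0.    -0.984]
[ 0.4865 -0.6411  0.1296] [ 0.     0.    -0.984]
```

>>> move_arm(deltas=[0.39,-0.224,0.01,0,0,-0.5,0.8,0.39,-0.224,0.01,0,0,-0.5,0.8,0.39,-0.224,0.01,0,0,-0.5,0.8,0.39,-0.224,0.01,0,0,-0.5,0.8,0.39,-0.224,0.01,0,0,-0.5,0.8,0.39,-0.224,0.01,0,0,-0.5,0.8,0.4865,-0.641,0.03,0,0,-0.984,0.8,0.4865,-0.641,0.03,0,0,-0.984,0.8,0.4865,-0.641,0.03,0,0,-0.984,0.8,0.4865,-0.641,0.03,0,0,-0.984,0.8,0.4865,-0.641,0.03,0,0,-0.984,0.8,0.4865,-0.641,0.03,0,0,-0.984,0.8], squeeze=15)

```text
t: 2.15
tool_pos: [0.4491, 0.0716, 0.2049]
orientation: [2.528, 1.864, 0.002]
force: [1.1, -0.2, -1.2]
opening: 0.0745
gripper_force: 0.0
```

```bash
python3 -c "
from h import *
go((.455,.177,.2,-17.2),(.455,.177,.1,-17.2),(.455,.177,.039,-17.2))"
```

```text
at [0.4491 0.0716 0.2049] F [ 1.1 -0.2 -1.2] t 2.15
[ 0.1024 -0.0256  0.0049] [ 0.001 -0.     0.   ]
[ 0.1024 -0.0257  0.1049] [ 0.001 -0.     0.   ]
[ 0.1023 -0.0258  0.1659] [ 0.001 -0.     0.   ]
```

>>> move_arm(deltas=[0.1,-0.025,0.005,0,0,0,0.8,0.1,-0.025,0.005,0,0,0,0.8,0.1,-0.025,0.005,0,0,0,0.8,0.1,-0.025,0.005,0,0,0,0.8])

```text
t: 2.65
tool_pos: [0.4548, 0.1721, 0.1995]
orientation: [2.528, 1.865, -0.001]
force: [0.9, -0.9, 0.3]
opening: 0.0746
gripper_force: 0.0
```

```bash
python3 -c "
from h import *
s,im,d=snap('wrist','w1.png'); W=cloud('wrist',s,d)
Z=W[...,2]
n,lab,st,_=cv2.connectedComponentsWithStats(((Z>.055)&(Z<.115)).astype(np.uint8),connectivity=4)
for i in range(1,n):
    if st[i,4]<300: continue
    P=W[lab==i];c,sz,a=cv2.minAreaRect((P[:,:2]*1000).astype(np.float32));print(st[i],np.round(c,1),np.round(sz),round(a,1))
go((.455,.177,.1,-17.2),(.455,.177,.039,-17.2))"
```

```text
[ 372    8   57   63 2726] [562.6 278.5] [40. 41.] 88.5
[ 531   45  107   80 6051] [695.4 195. ] [48. 46.] 5.7
[276  57  33  37 929] [466.6 276.5] [27. 25.] 16.8
[ 396  106   54   45 2233] [563.1 200.8] [39. 40.] 72.9
[ 293  164   43   43 1804] [454.8 178.8] [39. 40.] 72.8
at [0.4549 0.1716 0.1995] F [0.8 0.1 0.5] t 2.7
[ 0.0052 -0.0016  0.0995] [ 0.  0. -0.]
[ 0.0052 -0.0016  0.1605] [ 0.  0. -0.]
```

View pics/w1.png

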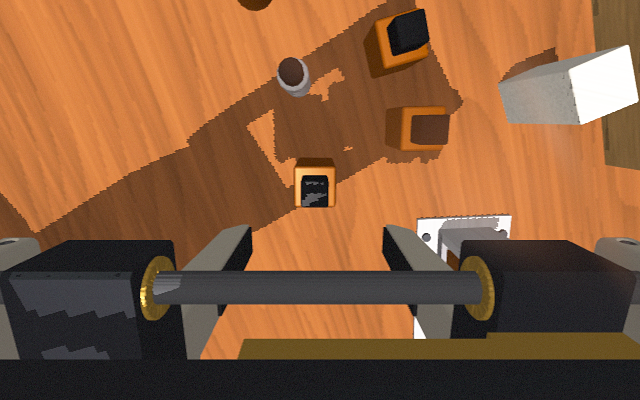

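The wrist view shows the target bottle at (315,183), square to the fingers and between them. It agrees with the top view to within 2 mm.

>>> move_arm(deltas=[0.006,-0.002,0.06,0,0,0,0.8,0.006,-0.002,0.11,0,0,0,0.8,0.006,-0.002,0.14,0,0,0,0.8,0.006,-0.002,0.16,0,0,0,0.8,0.006,-0.002,0.16,0,0,0,0.3,0.006,-0.002,0.16,0,0,0,0.3,0.006,-0.002,0.16,0,0,0,0.3,0.006,-0.002,0.16,0,0,0,0.3,0.006,-0.002,0.16,0,0,0,0.3], squeeze=15)

```text
t: 3.82
tool_pos: [0.4555, 0.1791, 0.0405]
orientation: [2.528, 1.864, 0.002]
force: [-0.7, -1.2, 6.5]
opening: 0.04
gripper_force: 15.0
```

```bash
python3 -c "
from h import *
p=jig(0,.012);q=jig(0,-.038);print(p,q)
go((.455,.177,.195,-17.2),(*p,.195,-14.4),(*p,.046,-14.4))"
```

```text
[ 0.58128428 -0.024177  ] [ 0.56884978 -0.07260616]
at [0.4555 0.1791 0.0405] F [-0.7 -1.2  6.5] t 3.83
[-0.002   0.0004 -0.1545] [ 0.001 -0.001  0.   ]
[-0.1569  0.1804 -0.1544] [ 0.001 -0.001 -0.049]
[-0.157   0.1802 -0.0054] [ 0.001 -0.001 -0.049]
```

>>> move_arm(deltas=[0,0,-0.05,0,0,0,0.3,0,0,-0.11,0,0,0,0.3,0,0,-0.155,0,0,0,0.3,-0.03,0.035,-0.155,0,0,-0.01,0.3,-0.065,0.075,-0.155,0,0,-0.02,0.3,-0.1,0.115,-0.155,0,0,-0.03,0.3,-0.13,0.15,-0.155,0,0,-0.04,0.3,-0.15,0.172,-0.155,0,0,-0.049,0.3,-0.157,0.18,-0.155,0,0,-0.049,0.3,-0.157,0.18,-0.155,0,0,-0.049,0.3,-0.157,0.18,-0.155,0,0,-0.049,0.3])

```text
t: 5.2
tool_pos: [0.5798, -0.0231, 0.1944]
orientation: [-2.481, -1.927, 0.0]
force: [-0.0, -0.2, -1.7]
opening: 0.0402
gripper_force: 15.0
```

```bash
python3 -c "
from h import *
s,im,d=snap('wrist','w2.png');W=cloud('wrist',s,d); Z=W[...,2]
print('tcp in jig',inj(s['tool_pos']),s['gripper_force'])
for lo,hi in ((.015,.026),(.055,.135),(.06,.075)):
  n,lab,st,_=cv2.connectedComponentsWithStats(((Z>lo)&(Z<hi)).astype(np.uint8),connectivity=4)
  for i in range(1,n):
    if st[i,4]<300: continue
    P=W[lab==i];c,sz,a=cv2.minAreaRect((P[:,:2]*1000).astype(np.float32));print(st[i],np.round(c,1),inj(np.array(c)/1000).round(4),np.round(sz),round(a,1))
p=jig(0,.012)
go((*p,.1,-14.4),(*p,.046,-14.4))"
```

```text
tcp in jig [-0.00169375  0.01263626] 14.997958391904831
[288 106   8  92 455] [562.6  15. ] [-0.0278  0.0453] [96.  7.] 74.9
[307 106  42  93 591] [600.1   4.9] [0.011  0.0448] [98. 42.] 77.1
[489 144  24 103 489] [769.5 -87.7] [ 0.198  -0.0027] [115.  15.] 87.3
[ 283   90   72   15 1072] [603.2  60. ] [0.0003 0.099 ] [12. 62.] 75.7
[ 292  120   46   47 2056] [590.2  22.7] [-0.003   0.0596] [40. 39.] 76.6
[  513   120   127   151 14051] [826.5 -93.5] [0.2548 0.0058] [115. 132.] 3.2
[ 542  305   39   52 1305] [ 785.5 -221.7] [ 0.247  -0.1285] [62. 32.] 77.9
[ 283   90   72   15 1040] [603.2  60. ] [0.0003 0.099 ] [12. 62.] 75.7
[ 618  123   22  119 1722] [856.8 -86. ] [0.2822 0.0207] [110.  30.] 84.1
[ 515  126  104  145 9414] [808.7 -94.5] [0.2377 0.0005] [ 79. 132.] 2.9
[ 544  305   37   51 1145] [ 785.5 -222. ] [ 0.247  -0.1288] [60. 32.] 77.9
at [ 0.5799 -0.0231  0.1945] F [ 0.5 -0.5 -1.2] t 5.25
[-0.0007  0.0017  0.0945] [-0.    -0.     0.002]
[-0.0007  0.0017  0.1485] [-0.    -0.     0.002]
```

View pics/w2.png

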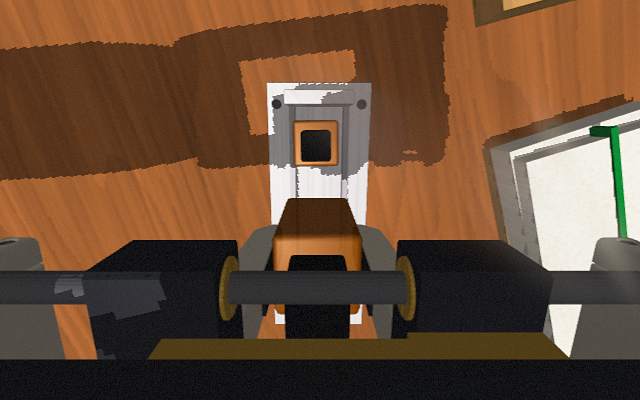

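The wrist view shows the held bottle at (318,260) in line with the channel, and the first bottle at (315,143) well ahead of it. I'll lower it.

>>> move_arm(deltas=[-0.001,0.0017,0.05,0,0,0,0.3,-0.001,0.0017,0.1,0,0,0,0.3,-0.001,0.0017,0.13,0,0,0,0.3,-0.001,0.0017,0.142,0,0,0,0.3,-0.001,0.0017,0.147,0,0,0,0.3,-0.001,0.0017,0.147,0,0,0,0.3,-0.001,0.0017,0.147,0,0,0,0.3])

```text
t: 6.12
tool_pos: [0.5829, -0.0258, 0.0491]
orientation: [2.481, 1.925, 0.003]
force: [0.2, 0.4, -1.5]
opening: 0.0401
gripper_force: 15.0
```

>>> move_arm(deltas=[0,0.0,0.0025,0,0,0,0.3,0,0.0,0.0025,0,0,0,0.3,0,0,0.0025,0,0,0,0.8,0,0,0.0025,0,0,0,0.8,0,0,0.0025,0,0,0,0.8,0,0,-0.05,0,0,0,0.8,0,0,-0.1,0,0,0,0.8,0,0,-0.147,0,0,0,0.8])

```text
t: 7.12
tool_pos: [0.5816, -0.0257, 0.1961]
orientation: [2.482, 1.926, 0.0]
force: [0.2, 0.3, 1.0]
opening: 0.0741
gripper_force: 0.0
```

```bash
python3 -c "
from h import *
go((.5635,.2005,.19,-17.2),(.5635,.2005,.04,-17.2))"
```

```text
at [ 0.5816 -0.0257  0.1961] F [0.2 0.3 1. ] t 7.12
[ 0.2146 -0.0737  0.0061] [ 0.    -0.     0.049]
[ 0.2146 -0.0737  0.1561] [ 0.    -0.     0.049]
```

>>> move_arm(deltas=[0.06,-0.02,0.0,0,0,0.02,0.8,0.115,-0.04,0.0,0,0,0.03,0.8,0.17,-0.058,0.006,0,0,0.049,0.8,0.205,-0.07,0.006,0,0,0.049,0.8,0.2145,-0.074,0.006,0,0,0.049,0.8,0.2145,-0.074,0.006,0,0,0.049,0.8,0.2145,-0.074,0.06,0,0,0.049,0.8,0.2145,-0.074,0.11,0,0,0.049,0.8,0.2145,-0.074,0.14,0,0,0.049,0.8,0.2145,-0.074,0.156,0,0,0.049,0.8,0.2145,-0.074,0.156,0,0,0.049,0.8,0.2145,-0.074,0.156,0,0,0.049,0.8])

```text
t: 8.62
tool_pos: [0.5647, 0.2004, 0.0403]
orientation: [2.528, 1.863, 0.004]
force: [0.2, 0.6, 0.1]
opening: 0.0743
gripper_force: 0.0
```

>>> move_arm(deltas=[0,0,0,0,0,0,0.3,0,0,0,0,0,0,0.3,0,0,0,0,0,0,0.3,0,0,0,0,0,0,0.3], squeeze=15)

```text
t: 9.12
tool_pos: [0.5633, 0.2006, 0.0386]
orientation: [2.528, 1.865, 0.0]
force: [-0.5, -0.8, 2.1]
opening: 0.0402
gripper_force: 14.9
```

```bash
python3 -c "
from h import *
q=jig(0,-.038)
go((*q,.195,-14.4),(*q,.046,-14.4))"
```

```text
at [0.5633 0.2006 0.0386] F [-0.5 -0.8  2.1] t 9.12
[-0.2593  0.086  -0.1564] [ 0.    -0.    -0.048]
[-0.2593  0.086  -0.0074] [ 0.    -0.    -0.048]
```

>>> move_arm(deltas=[0,0,-0.05,0,0,0,0.3,0,0,-0.11,0,0,0,0.3,0,0,-0.156,0,0,0,0.3,-0.05,0.017,-0.156,0,0,-0.01,0.3,-0.105,0.035,-0.156,0,0,-0.02,0.3,-0.16,0.053,-0.156,0,0,-0.03,0.3,-0.21,0.07,-0.156,0,0,-0.04,0.3,-0.245,0.081,-0.156,0,0,-0.048,0.3,-0.259,0.086,-0.156,0,0,-0.048,0.3,-0.259,0.086,-0.156,0,0,-0.048,0.3,-0.259,0.086,-0.156,0,0,-0.048,0.3])

```text
t: 10.5
tool_pos: [0.5689, -0.071, 0.1943]
orientation: [-2.482, -1.925, -0.0]
force: [0.2, 0.4, -1.0]
opening: 0.0401
gripper_force: 14.9
```

```bash
python3 -c "
from h import *
s,im,d=snap('wrist','w3.png');W=cloud('wrist',s,d); Z=W[...,2]
print('tcp in jig',inj(s['tool_pos']),s['gripper_force'])
n,lab,st,_=cv2.connectedComponentsWithStats(((Z>.055)&(Z<.115)).astype(np.uint8),connectivity=4)
for i in range(1,n):
    if st[i,4]<300: continue
    P=W[lab==i];c,sz,a=cv2.minAreaRect((P[:,:2]*1000).astype(np.float32));print(st[i],inj(np.array(c)/1000).round(4),np.round(sz),round(a,1))
q=jig(0,-.038)
go((*q,.1,-14.4),(*q,.0446,-14.4))"
```

```text
tcp in jig [-0.000338   -0.03644302] 14.93701457977295
[ 280   27   75   20 1409] [0.0005 0.0991] [12. 62.] 75.3
[ 289   59   49   51 2405] [-0.0026  0.0597] [40. 40.] 76.4
[  519    65   121   206 18742] [ 0.2572 -0.0184] [107. 180.] 2.5
[ 297  121   46   46 2061] [0.0025 0.0101] [39. 40.] 75.5
[551 305  30  52 996] [ 0.2561 -0.1806] [66. 18.] 78.8
at [ 0.5689 -0.0709  0.1944] F [ 0.1 -0.8 -0.9] t 10.55
[-0.0017  0.0004  0.0944] [-0.    -0.     0.001]
[-0.0017  0.0004  0.1498] [-0.    -0.     0.001]
```

View pics/w3.png

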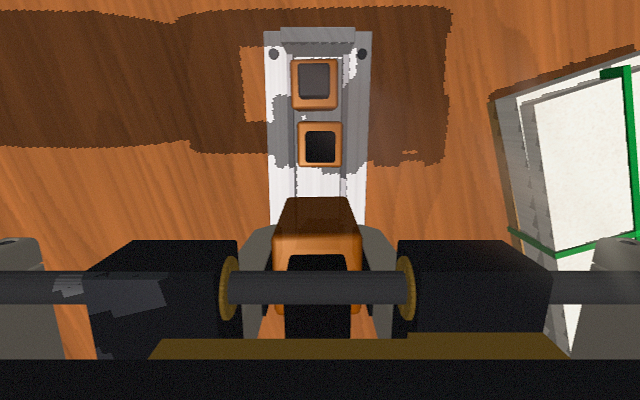

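Two bottles stand in the channel at (315,83) and (320,145). The held one lines up behind them.

>>> move_arm(deltas=[-0.002,-0.001,0.05,0,0,0,0.3,-0.002,-0.001,0.1,0,0,0,0.3,-0.002,-0.001,0.13,0,0,0,0.3,-0.002,-0.001,0.143,0,0,0,0.3,-0.002,-0.001,0.149,0,0,0,0.3,-0.002,-0.001,0.15,0,0,0,0.3,-0.002,-0.001,0.15,0,0,0,0.3,-0.002,-0.001,0.15,0,0,0,0.3])

```text
t: 11.55
tool_pos: [0.5682, -0.0743, 0.0456]
orientation: [2.482, 1.924, 0.002]
force: [0.2, -0.6, -1.9]
opening: 0.0399
gripper_force: 14.9
```

>>> move_arm(deltas=[0,0,0.0015,0,0,0,0.3,0,0,0.0015,0,0,0,0.3,0,0,0.0015,0,0,0,0.8,0,0,0.0015,0,0,0,0.8,0,0,0.0015,0,0,0,0.8,0,0,-0.05,0,0,0,0.8,0,0,-0.1,0,0,0,0.8,0,0,-0.147,0,0,0,0.8,0,0,-0.147,0,0,0,0.8])

```text
t: 12.68
tool_pos: [0.5704, -0.0747, 0.1969]
orientation: [2.478, 1.92, 0.009]
force: [0.1, -0.6, -0.8]
opening: 0.0745
gripper_force: 0.0
```

```bash
python3 -c "
from h import *
s,im,d=snap('top','top2.png');W=cloud('top',s,d); Z=W[...,2]
cv2.imwrite('pics/t2c.png',cv2.resize(im[140:270,120:420,::-1],None,fx=2.5,fy=2.5))
n,lab,st,_=cv2.connectedComponentsWithStats(((Z>.055)&(Z<.115)).astype(np.uint8),connectivity=4)
for i in range(1,n):
    if st[i,4]<60: continue
    P=W[lab==i];c,sz,a=cv2.minAreaRect((P[:,:2]*1000).astype(np.float32));print(st[i],np.round(c,0),inj(np.array(c)/1000).round(4),np.round(sz),round(a,1))
q=jig(0,-.1345)
go((*q,.19,-14.4),(*q,.077,-14.4))"
```

```text
[370  53  49  10 243] [ 925. -267.] [ 0.393  -0.1374] [124.  28.] 85.4
[ 461   64  110   81 4040] [ 778. -549.] [ 0.321  -0.4479] [184. 202.] 11.6
[ 116   68  140   64 7168] [850. 269.] [0.1878 0.3626] [133. 337.] 0.1
[418  69  11  41 232] [ 832. -330.] [ 0.3189 -0.2224] [ 25. 103.] 79.5
[  0 103  55  13 523] [849. 656.] [0.09   0.7375] [163.   5.] 82.0
[   0  106   98  111 1915] [667. 554.] [-0.0603  0.5932] [147. 313.] 47.6
[445 135  36  45 575] [ 649. -410.] [ 0.161  -0.3446] [102.  75.] 51.0
[205 141  26  27 528] [696. 193.] [0.0575 0.2514] [48. 47.] 5.9
[271 176   8  26  90] [603.  61.] [0.0001 0.0999] [ 9. 60.] 75.9
[304 184  13  19 184] [585. -21.] [0.0025 0.0159] [25. 40.] 74.5
[354 193   7  19  86] [ 554. -131.] [ 0.0001 -0.0981] [13. 43.] 81.6
[368 196  12  14 127] [ 545. -165.] [-0.0003 -0.1338] [19. 20.] 78.8
[176 203  19  19 328] [563. 276.] [-0.0923  0.2985] [40. 40.] 89.1
[177 247  16  13 159] [466. 274.] [-0.1861  0.2719] [22. 27.] 71.5
[131 254  22  18 318] [452. 372.] [-0.2241  0.3634] [36. 41.] 70.5
[ 562  309   78   70 1288] [ 234. -608.] [-0.1915 -0.6399] [ 99. 206.] 39.6
[580 392  19   8 125] [ 102. -560.] [-0.3311 -0.6264] [26.  4.] 1.0
at [ 0.5689 -0.0744  0.1939] F [ 0.3  0.5 -0.6] t 12.72
[-0.0948 -0.0004  0.0039] [ 0.005 -0.    -0.001]
[-0.0948 -0.001   0.1169] [ 0.005 -0.    -0.001]
```

View pics/t2c.png

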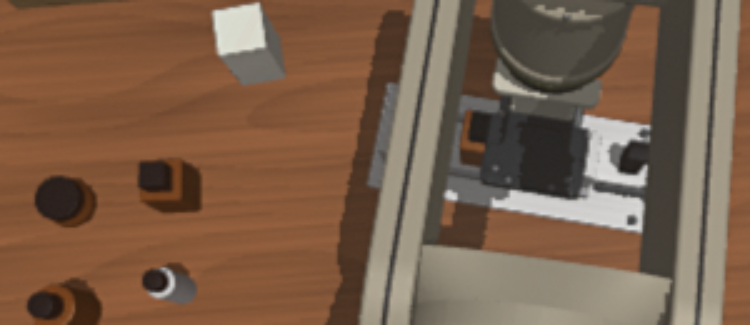

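The arm hides most of the jig here, but the remaining square bottle and the other things haven't moved. I'll go above the post and look with the wrist camera.

>>> move_arm(deltas=[-0.04,0,0.004,0.005,0,0,0.6,-0.08,0,0.004,0.005,0,0,0.6,-0.095,0,0.004,0.005,0,0,0.6,-0.095,0,0.004,0.005,0,0,0.6,-0.095,0,0.004,0.005,0,0,0.6])

```text
t: 13.35
tool_pos: [0.5438, -0.165, 0.1869]
orientation: [-2.479, -1.922, 0.005]
force: [-0.3, -0.1, -0.4]
opening: 0.0558
gripper_force: 0.0
```

```bash
python3 -c "
from h import *
s,im,d=snap('wrist','w4.png');W=cloud('wrist',s,d); Z=W[...,2]
print('tcp in jig',inj(s['tool_pos']))
n,lab,st,_=cv2.connectedComponentsWithStats(((Z>.055)&(Z<.115)).astype(np.uint8),connectivity=4)
for i in range(1,n):
    if st[i,4]<100: continue
    P=W[lab==i];c,sz,a=cv2.minAreaRect((P[:,:2]*1000).astype(np.float32));print(st[i],inj(np.array(c)/1000).round(4),np.round(sz),round(a,1),np.nanmax(P[:,2]).round(3))
q=jig(0,-.1345)
go((*q,.1,-14.4),(*q,.077,-14.4))"
```

```text
tcp in jig [-0.00130085 -0.13374578]
[ 296    0   52   53 2616] [0.0025 0.0059] [33. 40.] 75.7 0.106
[  549     0    91   271 18210] [ 0.2497 -0.085 ] [ 54. 251.] 2.6 0.079
[ 294   60   50   52 2501] [ 0.0002 -0.0396] [40. 40.] 75.5 0.106
[294 148  50  13 636] [ 0.0002 -0.0964] [10. 43.] 75.5 0.07
[306 182  26  39 914] [ 1.000e-04 -1.334e-01] [20. 20.] 76.0 0.112
at [ 0.5439 -0.1649  0.1871] F [ 0.2 -0.8  0.8] t 13.4
[-0.0009  0.0017  0.0871] [-0.006 -0.001  0.   ]
[-0.001   0.0018  0.1101] [-0.006 -0.001  0.   ]
```

View pics/w4.png

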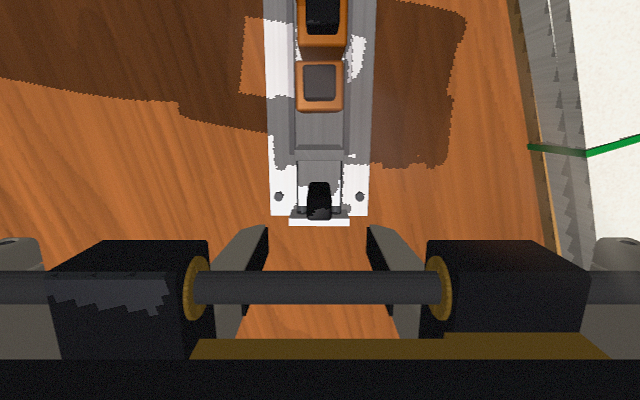

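The third bottle stands at (320,87) in the channel, the pusher is back, and the post at (318,200) sits between the fingers. I'll grip the post.

>>> move_arm(deltas=[0,0.001,0.05,-0.006,0,0,0.6,0,0.001,0.09,-0.006,0,0,0.6,0,0.001,0.11,-0.006,0,0,0.6,0,0.001,0.11,-0.006,0,0,0.6,0,0.001,0.11,-0.006,0,0,0.05,0,0.001,0.11,-0.006,0,0,0.05,0,0.001,0.11,-0.006,0,0,0.05,0,0.001,0.11,-0.006,0,0,0.05,0,0.001,0.11,-0.006,0,0,0.05], squeeze=45)

```text
t: 14.52
tool_pos: [0.5445, -0.1664, 0.078]
orientation: [2.482, 1.924, 0.002]
force: [-0.1, -0.3, 3.1]
opening: 0.0197
gripper_force: 45.0
```

```bash
python3 -c "
from h import *
s=robot.read_state();print(inj(s['tool_pos']),s['opening'],s['gripper_force'])
p=s['tool_pos']
e=jig(0,.06)-jig(0,0)
go((p[0]+e[0],p[1]+e[1],p[2],-14.4))"
```

```text
[-0.00028063 -0.13487012] 0.019723990593784577 45.0010621547699
at [ 0.5445 -0.1664  0.078 ] F [-0.1 -0.3  3.1] t 14.53
[ 0.06 -0.   -0.  ] [ 0.002  0.    -0.001]
```

>>> move_arm(deltas=[0.006,0,0,0,0,0,0.05,0.012,0,0,0,0,0,0.05,0.018,0,0,0,0,0,0.05,0.024,0,0,0,0,0,0.05,0.03,0,0,0,0,0,0.05,0.036,0,0,0,0,0,0.05,0.042,0,0,0,0,0,0.05,0.048,0,0,0,0,0,0.05,0.053,0,0,0,0,0,0.05,0.057,0,0,0,0,0,0.05,0.06,0,0,0,0,0,0.05,0.06,0,0,0,0,0,0.05])

```text
t: 16.02
tool_pos: [0.5593, -0.109, 0.0781]
orientation: [2.481, 1.923, -0.0]
force: [-2.1, -7.5, 5.7]
opening: 0.0199
gripper_force: 45.0
```

```bash
python3 -c "
from h import *
s=robot.read_state();print(inj(s['tool_pos'])[1]+.1349,inj(s['force'][:2]+J0),s['gripper_force'])"
```

```text
0.05930724685176446 [-0.19431603 -7.79564094] 45.002058148384094
```

Travel is 59 mm and the push reads 7.8 N, so the row isn't closed yet. I'll creep forward.

>>> move_arm(deltas=[0.001,0,0,0,0,0,0.05,0.002,0,0,0,0,0,0.05,0.003,0,0,0,0,0,0.05,0.004,0,0,0,0,0,0.05,0.004,0,0,0,0,0,0.05])

```text
t: 16.65
tool_pos: [0.5602, -0.1055, 0.078]
orientation: [2.481, 1.922, -0.001]
force: [-2.2, -8.9, 4.7]
opening: 0.0197
gripper_force: 45.0
```

>>> move_arm(deltas=[0.0005,0,0,0,0,0,0.05,0.001,0,0,0,0,0,0.05,0.001,0,0,0,0,0,0.05])

```text
t: 17.02
tool_pos: [0.5604, -0.1046, 0.078]
orientation: [2.481, 1.922, -0.001]
force: [-2.5, -9.2, 5.4]
opening: 0.0199
gripper_force: 45.0
```

>>> move_arm(deltas=[0.0005,0,0,0,0,0,0.05,0.001,0,0,0,0,0,0.05,0.001,0,0,0,0,0,0.05])

```text
t: 17.4
tool_pos: [0.5606, -0.1036, 0.078]
orientation: [2.481, 1.922, -0.001]
force: [-3.0, -9.9, 4.7]
opening: 0.02
gripper_force: 45.0
```

>>> move_arm(deltas=[0.0005,0,0,0,0,0,0.05,0.0005,0,0,0,0,0,0.05])

```text
t: 17.65
tool_pos: [0.5607, -0.1033, 0.078]
orientation: [2.481, 1.922, -0.002]
force: [-2.9, -9.3, 6.0]
opening: 0.0199
gripper_force: 45.0
```

>>> move_arm(deltas=[0.0005,0,0,0,0,0,0.05,0.0005,0,0,0,0,0,0.05])

```text
t: 17.9
tool_pos: [0.5608, -0.1033, 0.0781]
orientation: [2.481, 1.922, -0.002]
force: [-4.4, -12.6, 5.7]
opening: 0.0199
gripper_force: 45.0
```

>>> move_arm(deltas=[0.0005,0,0,0,0,0,0.05,0.0005,0,0,0,0,0,0.05])

```text
t: 18.15
tool_pos: [0.5607, -0.1033, 0.078]
orientation: [2.481, 1.921, -0.003]
force: [-4.4, -14.6, 6.2]
opening: 0.0198
gripper_force: 45.0
```

>>> move_arm(deltas=[0.0005,0,0,0,0,0,0.05,0.0005,0,0,0,0,0,0.05,0.0005,0,0,0,0,0,0.05,0.0005,0,0,0,0,0,0.05])

```text
t: 18.65
tool_pos: [0.5607, -0.1033, 0.078]
orientation: [2.481, 1.921, -0.004]
force: [-4.8, -16.1, 5.7]
opening: 0.0198
gripper_force: 45.0
```

```bash
python3 -c "
from h import *
s,im,d=snap('wrist','w5.png')
for _ in range(3):
    s,im,d=snap('scene','s2.png');print(inj(s['tool_pos'])[1]+.1349,inj(s['force'][:2]+J0))
cv2.imwrite('pics/s2.png',np.vstack([im[60:360,:,::-1],cv2.imread('pics/w5.png')[0:300]]))"
```

```text
0.06517314983100604 [ -1.4423938  -17.78716966]
0.06520520692300155 [ -0.51392854 -18.0123084 ]
0.06520892947912828 [ -0.59365642 -17.37199547]
```

View pics/s2.png

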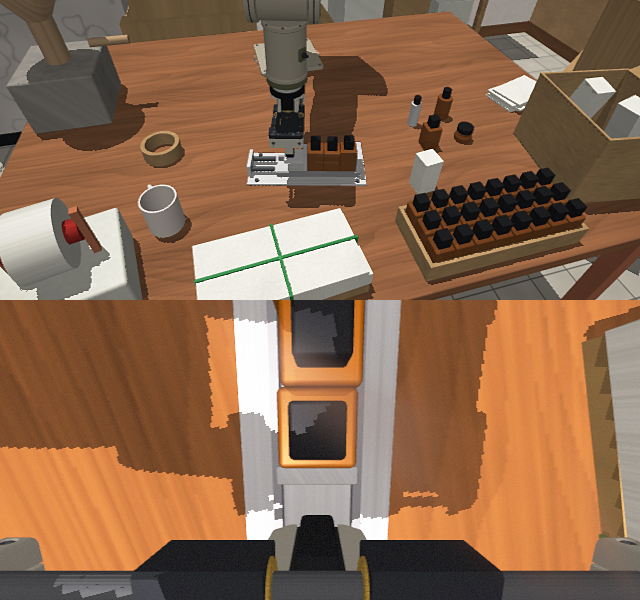

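The three bottles are upright and closed up against the stop, around (332,152) in the scene view. Travel is 65 mm and the push is a steady 17.5 N or so. I'm handing the job in.

```bash
python3 -c "
from plant import robot
print(robot.close_job())"
```

```text
the job is handed in; nothing more can be done
None
```

I handed the job in with three bottles pressed tight against the stop and the gripper still holding the pusher at about 65 mm of travel. The push is about 17.5 N, which should leave roughly 10 N on the row. The fourth bottle and the other things stayed where they were.

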